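# Fit a cell in the work lamp and press its lid catches home

### The job

One of the two work lamps stands open with an empty battery bay: take the lowest cell from the sloping rack, letting the next one roll down to the stop, and lay it in the lamp's cradle. Then swing the lid fully shut and press both of the steel catches on it fully down. Do not disturb the other lamp or anything else on the bench.

Things in the scene. Friction and masses are not known exactly. Their poses are not given: they have to be found in the camera images.
- lamp: the open work lamp, fixed by its magnetic base: a black box 104 (x) x 120 (y) x 54 mm high without the lid, 4 mm walls, open at the top; origin at the centre of its underside, z up. The lid's hinge lies along the top of its -x side. Inside, on a floor 12 mm above the underside, stands a grey cradle for one cell, 46 mm (x) x 40 mm (y), centred 12 mm towards +x; left and right of it (y from 20 to 56 mm either side) the box is free down to its floor
- lamp_bay (a point): centre of a cell that lies properly in the cradle, with its length along the lamp's y axis; 35 mm above the lamp's underside. The cradle is a trough with flared sides, about 27 mm wide at the bottom, its floor 13 mm below this point; its sides reach up to about this point and the cell's ends overhang by 5 mm. Axes as the lamp's
- lamp_lid (a joint): angle of the lamp's lid, rad: 0 shut, about 1.57 upright, up to 2.2 leaning back over the -x side. The lid is a grey plate 104 mm long from hinge to free edge, 120 mm wide, 6 mm thick; a stiff hinge (0.16 N m) keeps it where it is left
- lamp_lid_hinge (a point): middle of the hinge line (along the lamp's y), at the lid's lower face, 52 mm towards -x from the lamp's centre and 54 mm above its underside. With the lid at angle a, a point d from the hinge on that face lies d cos(a) towards the lamp's +x and d sin(a) above; the outer face, which carries the catches and looks up when shut and away from the box (-x) when open, is 6 mm farther out
- lamp_catch_left (a joint): how far the left (+y) catch is pressed into the lid, m: 0 out, 0.008 fully home. It moves square to the lid, needs about 9 N (more than the lid's hinge), and stays where it is left
- lamp_catch_left_top (a point): centre of the left catch's top. The catch is a steel block 14 (x) x 18 (y) mm on the lid's outer face, 88 mm from the hinge and 36 mm left of the middle; it stands 10 mm proud of the lid when out and 2 mm when fully home
- lamp_catch_right (a joint): the same for the right (-y) catch, 36 mm right of the middle
- lamp_catch_right_top (a point): centre of the right catch's top
- rack: the cell rack, fixed: an aluminium chute sloping down towards its -x end at 0.2 rad, about 135 mm long, 60 mm wide over its side lips, on a 36 mm wide foot; origin under its middle, z up. At its low end is a stop 36 mm wide whose top is about level with the lowest cell's centre; beside the lowest cell there are no lips and the chute is only 36 mm wide, so that the cell overhangs it by 7 mm at each end
- rack_spot1 (a point): centre of a cell that lies against the rack's stop (about 49 mm above the bench); axes as the rack's
- rack_spot2 (a point): centre of the second place of the rack, 26 mm up the slope
- rack_spot3 (a point): centre of the third place of the rack, 26 mm farther up
- cell_1: the lowest cell: a steel and black battery cell 26 mm across and 50 mm long, about 80 g, lying along the rack's y axis; origin at its centre, its own y axis is its length (x and z turn as it rolls)
- cell_2: the second cell in the rack, alike, touching the first
- cell_3: the third cell, alike
- cell_4: the fourth and last cell, alike
- other_lamp: the other work lamp, alike, its lid shut (60 mm high) and catches home; it stays as it is
- punch: dark steel rod punch 12 mm thick, 130 mm long; a bystander
- tin: small flat tin 48 mm across, 35 mm high; a bystander
- wood_form: wooden forming block on a board, 130 x 150 x 93 mm; a bystander
- flange: steel flange ring 60 mm across, 14 mm high; a bystander
- screwdriver: screwdriver lying on the bench; a bystander
Things that resemble listed ones, but are neither listed nor needed, are in the scene too. What is shaped like the cell_1 but green or white is not meant. What is shaped like the lamp but blue is not meant.

How it is judged:
By the outcome, as a careful person would: the job done as asked, in the order asked, and still so for the second after the job is handed in, with the robot touching nothing.
It also fails if it takes over 64 s, if anything falls off the work surface, if the arm or the gripper's body presses on something with over 40 N, if the wrist force passes 120 N, or if a joint passes its speed limit or range.

### The arm

A 7-joint arm with a two-finger parallel gripper is mounted at the origin on the work surface. World frame = base frame: x ahead of the robot, y to its left, z up, the work surface at z = 0. Lengths are in mm, angles in rad, forces in N, time in s.
With the tool pointing down it reaches from about 400 to 875 mm from the base axis. Payload 19.3 kg.
Tool frame: the origin (TCP) lies at the very end of the fingers, on their centre line; the grasp point (between the pads) lies 19 mm behind it (grip_point_offset is the z of the grasp point in the tool frame, in mm); z points along the fingers, y is the line along which they close (so a half turn about z gives the same grasp; the last joint's range is limited). The gripper opens to 85 mm and grips with 20 to 120 N. Pads are 22 mm wide; open, the fingers measure 114 mm over their backs; the gripper's body (76 mm by 85 mm) begins 54 mm behind the grasp point. The pads swing forward as they close: fully open they stand 13 mm farther back than shut.
Start: joints at [1.166, 0.521, -0.036, 1.599, 0.021, 1.021, -0.113], TCP at [205.335, -590.299, 231.291] pointing down, gripper open.
Joint ranges: [-2.91, 2.91], [-0.3, 2.13], [-1.5, 1.42], [0.17, 2.43], [-1.26, 4.41], [0.16, 1.93], [-2.52, 2.52]. Speed limits (rad/s): [1.89, 1.89, 2.39, 2.39, 3.01, 3.01, 3.01].

### API

Orientations are given as a 3x3 rotation matrix whose columns are the frame's x, y, z axes.
In Python, from workcell import movep, movel, goto_joints, open_gripper, clamp, wait, inverse_kinematics, read_state, camera, PlanningError, finish_job, grip_point_offset gives the robot as it stands. Calls block until the motion is done:
- movep(position, orientation): joint-space move of the TCP to a pose.
- movel(position, frame=None, max_speed=150, guard=None): straight line of the TCP; frame=None keeps the orientation; max_speed is the mean speed in mm/s. With guard (N) it stops when the force on the tool has changed by that much, and returns True; else False.
- goto_joints(angles): joint-space move.
- open_gripper() and clamp(): open the fingers fully, or close them until they stop; the grip force is fixed at half the most.
- wait(seconds).
- inverse_kinematics(position, orientation): joint angles nearest the present ones, or None.
- read_state(): the state.
- camera(name): name is "scene" or "top"; returns a dict with "image" (384x512x3 uint8, blue, green, red), "range_z" (384x512 float32, mm along the optical axis (not along the pixel's ray), 0 where there is no reading), "fx", "fy", "cx", "cy" (pixels), "dist_coeffs" ([k1, k2, p1, p2, k3] as OpenCV has them; the pictures are not rectified), "cam_to_world" (4x4, takes a point from camera to world coordinates). Camera axes: x right, y up, looking along -z (the intrinsics and any distortion apply to the point x, -y, -z); pixel columns grow to the right and rows downward; lengths in mm; the calibration is good to about 2 mm. A picture is of the moment at which its call begins.
A pose or a line that the arm cannot do raises PlanningError and nothing moves.
- finish_job(): hands the job in; it is judged then, once.
The state is a dict: "time": time; "qpos": joint angles; "qvel": joint speeds; "joint_efforts": joint torques, N m; "eef_pos": TCP position; "tool_rot": TCP orientation; "ft_force": force on the tool from outside, world axes, zero at the start; "torque": the same for the moment, N m; "finger_gap": finger opening in mm; "gripper_force": force on a finger pad.
Only numpy, scipy, OpenCV 4.12 (cv2) and the standard library are available. Lean on these libraries where they do the work, as an engineer would, in place of code of your own. Each camera call takes 0.05 s, during which the arm holds its last target. There are 200 camera calls.

## Working session

There is one attempt and no reset: what is moved stays moved. The work goes in short steps, each a Python script; the robot and the scene stay as the last script left them, time stands still between calls to the robot, and variables do not carry over. Pictures are saved under pics/ and viewed, at most 10 in all, crops included, and the job is handed in when it is done.

```bash
mkdir -p pics; ls; cat > h.py <<'E'
import numpy as np, cv2
from workcell import *
def px2w(c,u,v,z=None):
    K=np.array([[c["fx"],0,c["cx"]],[0,c["fy"],c["cy"]],[0,0,1]])
    uv=np.array(np.stack([np.ravel(u),np.ravel(v)],1),float).reshape(-1,1,2)
    n=cv2.undistortPoints(uv,K,np.array(c["dist_coeffs"],float)).reshape(-1,2)
    T=np.array(c["cam_to_world"]); d=np.c_[n[:,0],-n[:,1],-np.ones(len(n))]
    if z is None:
        r=c["range_z"][np.ravel(v).astype(int),np.ravel(u).astype(int)]
        return (d*r[:,None])@T[:3,:3].T+T[:3,3]
    w=d@T[:3,:3].T; return T[:3,3]+w*((z-T[2,3])/w[:,2])[:,None]
E
python3 - <<'E'
from h import *
import pickle
print(read_state()["time"],grip_point_offset)
for n in ("scene","top"):
    c=camera(n); pickle.dump(c,open(n+".pkl","wb")); cv2.imwrite(f"pics/{n}0.png",cv2.resize(c["image"],(800,600),interpolation=cv2.INTER_CUBIC))
    print(n,np.round(c["cam_to_world"],3).tolist(),c["fx"],(c["range_z"]>0).mean())
E
```

```text
pics
0.0 -18.700000000000003
scene [[-0.422, -0.79, 0.444, 1060.172], [0.906, -0.363, 0.216, 276.565], [-0.01, 0.494, 0.869, 1162.952], [0.0, 0.0, 0.0, 1.0]] 421.50168742670047 0.9961191813151041
top [[-0.057, 0.976, -0.209, 217.741], [-0.998, -0.057, 0.007, 19.242], [-0.005, 0.209, 0.978, 1388.979], [0.0, 0.0, 0.0, 1.0]] 456.42439941769004 0.9961700439453125
```

View pics/scene0.png

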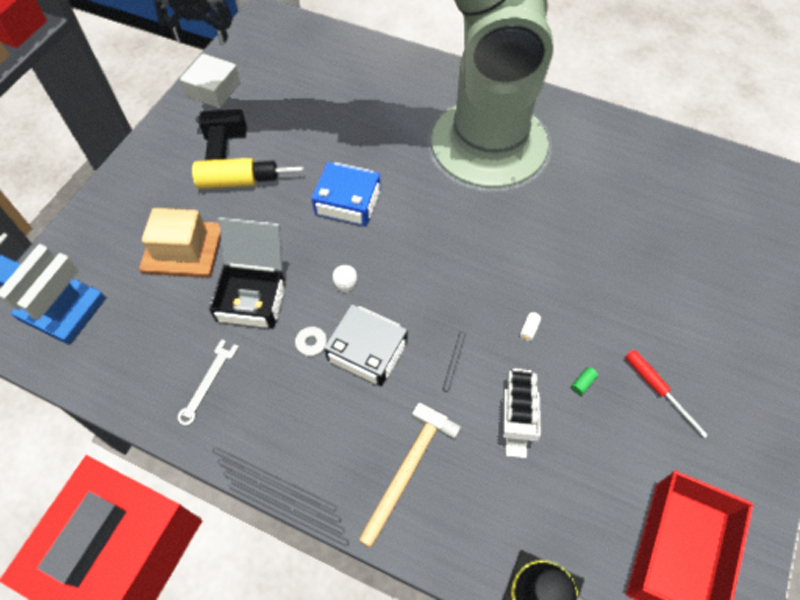

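View pics/top0.png

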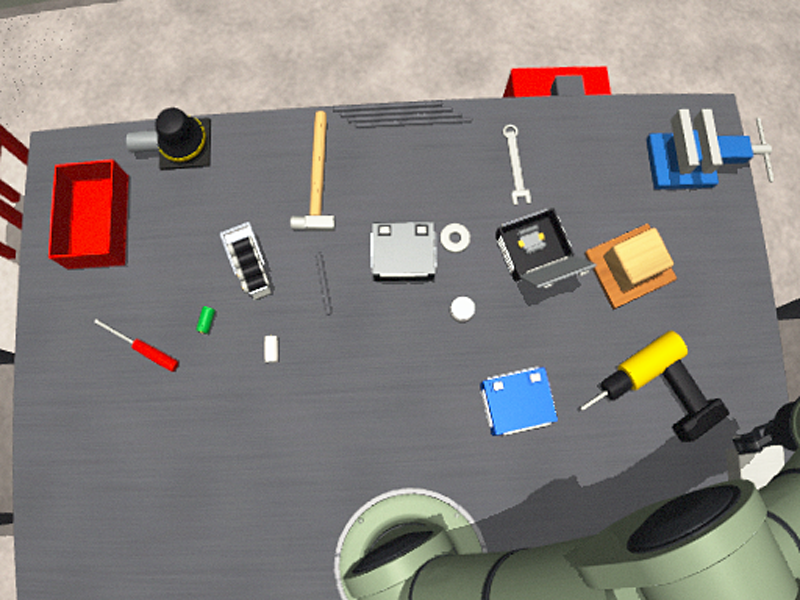

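The open black lamp is at top (537,245) and scene (248,295). The shut grey one at top (403,250) is other_lamp, and the blue one is a decoy. The rack with its black cells is at top (246,260) and scene (521,405). The green and white cells lie apart and are decoys. Next is one enlarged mosaic plus depth.

```bash
python3 - <<'E'
from h import *
import pickle
C={n:pickle.load(open(n+".pkl","rb")) for n in("scene","top")}
def crop(n,u,v,r=32):
    u,v=int(u/1.5625),int(v/1.5625); return cv2.resize(C[n]["image"][v-r:v+r,u-r-8:u+r+8],(400,300),interpolation=cv2.INTER_CUBIC)
cv2.imwrite("pics/m.png",np.vstack([np.hstack([crop("top",246,260),crop("top",540,248)]),np.hstack([crop("scene",521,410),crop("scene",248,270)])]))
for n in C:
    c=C[n]; vv,uu=np.mgrid[0:384,0:512]; c["P"]=px2w(c,uu,vv).reshape(384,512,3)
c=C["top"];P=c["P"]
# rack points
def region(n,u0,u1,v0,v1,zmin):
    Q=C[n]["P"][int(v0/1.5625):int(v1/1.5625),int(u0/1.5625):int(u1/1.5625)].reshape(-1,3); return Q[(Q[:,2]>zmin)]
for n,b in (("top",(205,290,205,310)),("scene",(485,560,350,470))):
    Q=region(n,*b,20); 
    (cx,cy),wh,a=cv2.minAreaRect(Q[:,:2].astype(np.float32)); print(n,"rack",cx,cy,wh,a,Q[:,2].max(),len(Q))
    # z along principal axis
    m=Q[:,:2].mean(0);U,S,V=np.linalg.svd(Q[:,:2]-m,full_matrices=False);s=(Q[:,:2]-m)@V[0];print(V[0],m)
    for k in range(-80,80,10):
        t=(s>=k)&(s<k+10)
        if t.sum(): print(k,t.sum(),np.round(np.percentile(Q[t,2],[10,50,90]),0))
print("bench z",np.median(P[200:230,190:250,2]))
for n,b in (("top",(480,600,190,310)),("scene",(200,300,205,340))):
    Q=region(n,*b,48); print(n,"lamp",len(Q),Q.min(0),Q.max(0))
E
```

```text
top rack 405.7288513183594 222.14163208007812 (528.81591796875, 162.43016052246094) 30.109914779663086 1388.9785173205778 836
[0.86602398 0.50000246] [590.67994683 282.6773433 ]
-70 3 [49. 52. 56.]
-60 51 [42. 51. 60.]
-50 68 [53. 60. 65.]
-40 51 [58. 61. 64.]
-30 70 [54. 62. 68.]
-20 59 [61. 65. 70.]
-10 66 [59. 64. 69.]
0 77 [59. 69. 74.]
10 64 [63. 71. 75.]
20 78 [63. 70. 77.]
30 64 [68. 78. 81.]
40 35 [68. 75. 79.]
50 48 [52. 57. 69.]
60 76 [55. 61. 74.]
70 15 [52. 62. 74.]
scene rack 794.2476806640625 302.67877197265625 (527.6083374023438, 84.97649383544922) 3.5409841537475586 1162.9517441789858 997
[-0.99845503 -0.05556577] [617.56696057 289.62956204]
-60 13 [58. 64. 72.]
-50 76 [57. 66. 75.]
-40 73 [30. 59. 74.]
-30 102 [53. 57. 73.]
-20 127 [54. 72. 78.]
-10 72 [66. 76. 79.]
0 77 [58. 69. 76.]
10 79 [62. 71. 75.]
20 64 [59. 68. 73.]
30 75 [60. 65. 68.]
40 57 [61. 66. 69.]
50 58 [56. 60. 65.]
60 62 [57. 61. 64.]
70 33 [56. 60. 63.]
bench z 0.19654656871978204
top lamp 761 [ 217.74126355 -366.68265835   48.00887447] [ 668.14934905   19.24229992 1388.97851732]
scene lamp 1445 [ 490.16456451 -447.91844593   48.00783745] [1060.17218043  276.56483528 1162.95174418]
```

View pics/m.png

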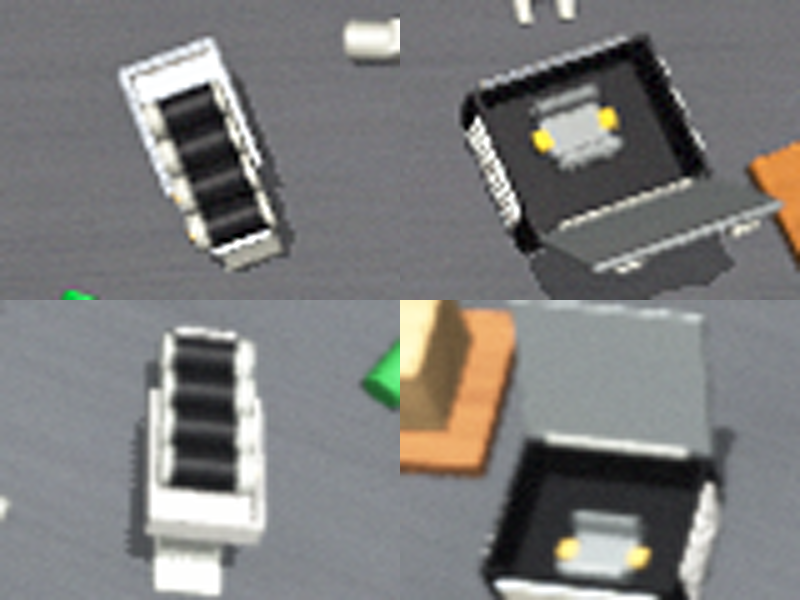

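The crops show the following:
- **Rack:** low end towards the robot, at the lower right of the top view. Cell_1 is the bottommost black cell, at about (232,222) in the upper-left crop.
- **Lamp:** the hinge is on the robot side and the lid leans back. The cradle has yellow contacts and is empty.

Next I'll measure both.

```bash
cat > meas.py <<'E'
from h import *
import pickle
C={n:pickle.load(open(n+".pkl","rb")) for n in("scene","top")}
for n in C:
    c=C[n]; vv,uu=np.mgrid[0:384,0:512]; c["P"]=px2w(c,uu,vv).reshape(384,512,3); c["P"][c["range_z"]<=0]=np.nan
    c["hsv"]=cv2.cvtColor(c["image"],cv2.COLOR_BGR2HSV)
def box(n,b): 
    u0,u1,v0,v1=[int(x/1.5625) for x in b]; return C[n]["P"][v0:v1,u0:u1].reshape(-1,3),C[n]["hsv"][v0:v1,u0:u1].reshape(-1,3),np.mgrid[v0:v1,u0:u1].reshape(2,-1)
def rect(X): 
    r=cv2.minAreaRect(X.astype(np.float32)); return np.round(r[0],1),np.round(r[1],1),round(r[2],2)
for n,b in (("top",(205,290,205,310)),("scene",(485,560,350,470))):
    Q,H,_=box(n,b); k=(H[:,2]<60)&(Q[:,2]>45)&(Q[:,2]<95); Q=Q[k]
    print(n,"cells black",k.sum(),rect(Q[:,:2]),"z",np.percentile(Q[:,2],[2,98]))
    p=cv2.boxPoints(cv2.minAreaRect(Q[:,:2].astype(np.float32))); print(np.round(p).tolist())
for n,b in (("top",(480,600,190,310)),("scene",(200,300,205,340))):
    Q,H,_=box(n,b); z=Q[:,2]
    k=(z>49)&(z<58)&(H[:,2]<90)|((z>51)&(z<57)); print(n,"rim",k.sum(),rect(Q[k,:2]))
    print(np.round(cv2.boxPoints(cv2.minAreaRect(Q[k,:2].astype(np.float32)))).tolist())
    k=(z>64)&(z<175)&(Q[:,0]<570)&(Q[:,1]>-345); L=Q[k]; m=np.median(L,0)
    for _ in range(3):
        U,S,V=np.linalg.svd(L-L.mean(0),full_matrices=False); nrm=V[2]; d=abs((L-L.mean(0))@nrm); mm=L.mean(0); L=L[d<4]
    nrm=nrm*np.sign(nrm[0]); print(n,"lid plane",k.sum(),len(L),nrm,mm,"zmax",np.nanmax(L[:,2]),"angle",np.pi/2+np.arcsin(nrm[2]),"yaw",np.arctan2(nrm[1],nrm[0]))
    k=(H[:,0]>18)&(H[:,0]<35)&(H[:,1]>150)&(H[:,2]>120)&(Q[:,2]<50)
    print("yellow",Q[k].mean(0) if k.any() else 0,k.sum()); Y=Q[k]
    for y in Y: print(np.round(y).tolist(),end=" ")
    print()
E
python3 meas.py
```

```text
top cells black 252 (array([584.6, 279.8]), array([96.9, 32.9]), 18.13) z [50.21288814 79.82739409]
[[533.0, 280.0], [544.0, 249.0], [636.0, 279.0], [625.0, 311.0]]
scene cells black 220 (array([593.4, 284.2]), array([94.9, 31.6]), 17.82) z [55.45290981 78.96058993]
[[543.0, 285.0], [553.0, 255.0], [643.0, 284.0], [634.0, 314.0]]
top rim 197 (array([ 602.7, -281.7]), array([107.7, 121.8]), 17.19)
[[533.0, -239.0], [569.0, -356.0], [672.0, -324.0], [636.0, -208.0]]
top lid plane 393 372 [0.84994432 0.27619737 0.44867546] [ 522.7419817  -294.77154615  112.39217322] zmax 152.9218045716293 angle 2.0360790175828543 yaw 0.3141951452041573
yellow [ 614.22095211 -276.80249073   20.72825073] 24
[626.0, -297.0, 26.0] [626.0, -300.0, 23.0] [627.0, -305.0, 19.0] [623.0, -297.0, 23.0] [623.0, -300.0, 25.0] [623.0, -303.0, 24.0] [621.0, -297.0, 20.0] [620.0, -300.0, 23.0] [620.0, -303.0, 23.0] [617.0, -300.0, 22.0] [617.0, -303.0, 21.0] [612.0, -254.0, 25.0] [613.0, -258.0, 21.0] [613.0, -253.0, 10.0] [609.0, -254.0, 22.0] [610.0, -258.0, 20.0] [610.0, -261.0, 20.0] [606.0, -254.0, 22.0] [606.0, -257.0, 23.0] [607.0, -261.0, 19.0] [606.0, -256.0, 11.0] [603.0, -256.0, 23.0] [603.0, -260.0, 20.0] [602.0, -258.0, 11.0] 
scene rim 266 (array([ 560. , -317.5]), array([254.5, 147.2]), 38.77)
[[415.0, -340.0], [507.0, -455.0], [705.0, -295.0], [613.0, -180.0]]
scene lid plane 881 814 [0.86269388 0.26088867 0.43323938] [ 527.148393   -295.25578926  106.83011253] zmax 150.80790389623212 angle 2.0188802181974164 yaw 0.2936678391114653
yellow 0 0
```

```bash
cat >> h.py <<'E'
def Rz(a): return np.array([[np.cos(a),-np.sin(a),0],[np.sin(a),np.cos(a),0],[0,0,1]])
def down(a): return Rz(a)@np.diag([1.,-1,-1])
RY=.314; S1=np.array([552.3,270.2,49.]); LY=.303; LC=np.array([602.7,-281.7,0.])
def lamp(x,y,z): return LC+Rz(LY)@np.array([x,y,z])
E
python3 - <<'E'
from h import *
for f in (0,np.pi):
    for nm,p,a in (("rack+",S1+[0,0,90],RY),("rack",S1-[0,0,6],RY),("lamp+",lamp(12,0,200),LY),("lamp",lamp(12,0,37),LY),("behind",lamp(-130,0,115),LY),("catchL",lamp(36,36,65),LY),("catchR",lamp(36,-36,65),LY)):
        q=inverse_kinematics(p,down(a+f)); print(f,nm,None if q is None else np.round(q,2))
print(np.round(read_state()["tool_rot"],2).tolist())
E
```

```text
0 rack+ [-0.17  0.67 -0.58  1.69  0.44  0.92 -2.17]
0 rack [-0.31  0.77 -0.35  1.74  0.38  0.7  -2.13]
0 lamp+ [ 0.4   0.63 -0.1   1.48  0.07  1.03 -0.99]
0 lamp [ 0.39  0.83 -0.08  1.58  0.08  0.74 -1.  ]
0 behind [ 0.55  0.59 -0.09  1.83  0.07  0.72 -0.85]
0 catchL [ 0.33  0.78 -0.1   1.58  0.1   0.78 -1.07]
0 catchR [ 0.4   0.85 -0.08  1.44  0.08  0.86 -0.97]
3.141592653589793 rack+ [ 0.11  0.85 -1.08  1.67  0.82  1.14  0.69]
3.141592653589793 rack [-0.12  0.83 -0.66  1.73  0.67  0.82  0.79]
3.141592653589793 lamp+ [ 0.81  0.74 -0.79  1.46  0.55  1.17  1.8 ]
3.141592653589793 lamp [ 0.77  0.93 -0.71  1.55  0.71  0.93  1.69]
3.141592653589793 behind [ 1.01  0.7  -0.76  1.8   0.61  0.89  1.84]
3.141592653589793 catchL [ 0.72  0.89 -0.73  1.56  0.69  0.96  1.64]
3.141592653589793 catchR [ 0.77  0.95 -0.74  1.42  0.69  1.04  1.76]
[[0.94, 0.33, -0.0], [0.33, -0.94, 0.0], [-0.0, -0.0, -1.0]]
```

```bash
python3 - <<'E'
from h import *
R=down(RY)
movep(S1+[0,0,200],R)
movel(S1+[0,0,60],max_speed=250)
print(read_state()["time"],np.round(read_state()["qpos"],2))
c=camera("top"); d=camera("scene")
g=movel(S1-[0,0,6],max_speed=100,guard=12); s=read_state(); print("guard",g,s["eef_pos"],s["ft_force"],s["time"])
def crop(c,u,v,r=36):
    u,v=int(u/1.5625),int(v/1.5625); return cv2.resize(c["image"][v-r:v+r,u-r-12:u+r+12],(400,300),interpolation=cv2.INTER_CUBIC)
e=camera("scene"); f=camera("top")
cv2.imwrite("pics/g.png",np.vstack([np.hstack([crop(c,246,260),crop(d,521,400)]),np.hstack([crop(f,246,260),crop(e,521,400)])]))
E
```

```text
4.05 [-0.09  0.74 -0.69  1.7   0.58  0.91 -2.28]
guard False [552.43661849 270.49850078  43.28469494] [0.15446189 0.19737985 0.28200411] 4.9583
```

View pics/g.png

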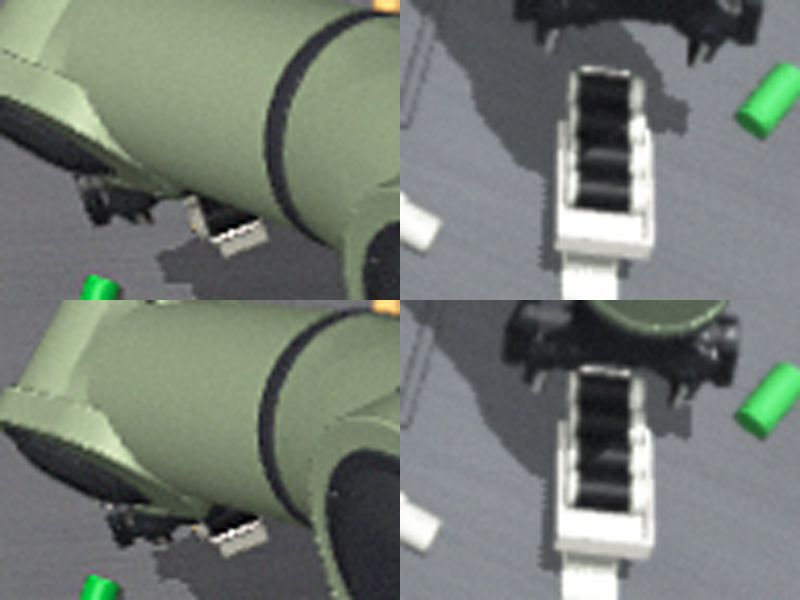

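The open fingers straddle the lowest cell, with tips at about (540,380) and (685,395) in the lower-right crop around the cell at (605,375). Clamping and lifting square to the slope.

```bash
python3 - <<'E'
from h import *
import pickle
clamp(); s=read_state(); print(s["finger_gap"],s["gripper_force"],s["time"])
if 45<s["finger_gap"]<55:
    p=np.array(s["eef_pos"]); n=Rz(RY)@np.array([-.199,0,.98])
    movel(p+n*45,max_speed=150); movel(p+n*45+[0,0,110],max_speed=250)
    s=read_state(); print(s["finger_gap"],s["gripper_force"],s["time"],s["eef_pos"])
    movep(lamp(12,0,230),down(LY)); s=read_state(); print(s["finger_gap"],s["time"],s["eef_pos"])
    for n in("scene","top"): pickle.dump(camera(n),open(n+"2.pkl","wb"))
    ims=[]
    for n,u,v in(("scene",521,400),("scene",248,240),("top",246,260),("top",540,248)):
        im=pickle.load(open(n+"2.pkl","rb"))["image"]; u,v=int(u/1.5625),int(v/1.5625); r=45; ims.append(cv2.resize(im[v-r:v+r,u-r-15:u+r+15],(400,300),interpolation=cv2.INTER_CUBIC))
    cv2.imwrite("pics/h.png",np.vstack([np.hstack(ims[:2]),np.hstack(ims[2:])]))
E
```

```text
48.773341102756355 60.48390090465546 5.4917
48.42819202214186 62.73787021636963 6.5333 [543.93260335 267.11231836 197.30380812]
48.91689894334984 8.5167 [ 614.62522817 -276.65965911  230.03598474]
```

View pics/h.png

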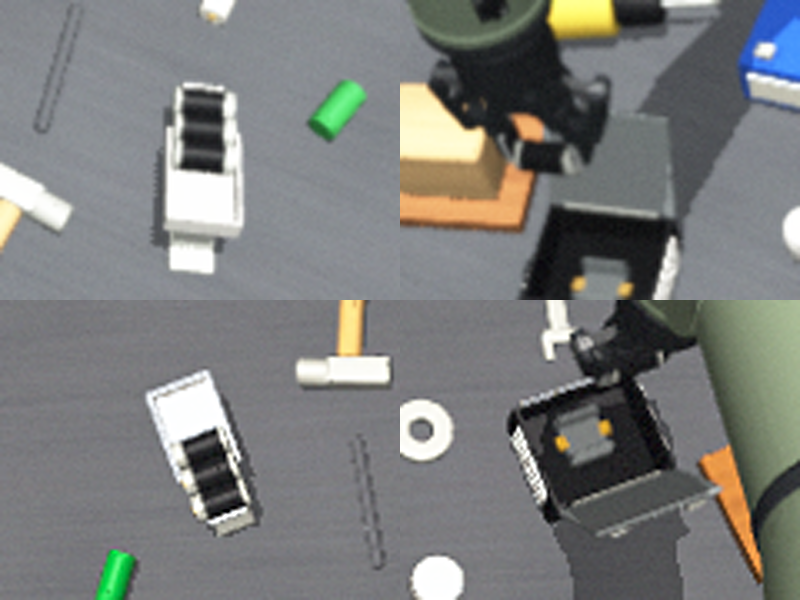

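The next cells have rolled down to the stop, and cell_1 is in the gripper at about (548,155) in the upper-right crop. Checking its pose in the grip from depth.

```bash
python3 - <<'E'
from h import *
import pickle
from scipy.optimize import least_squares
c=pickle.load(open("scene2.pkl","rb")); s=read_state(); t=np.array(s["eef_pos"]); print(t, lamp(12,0,230))
vv,uu=np.mgrid[140:172,124:162]; P=px2w(c,uu.ravel(),vv.ravel()); V=c["image"][140:172,124:162].max(2).ravel()
Q=(P-t)@Rz(LY)  # lamp axes relative to TCP
k=(abs(Q[:,1])<25)&(Q[:,2]<25)&(Q[:,2]>-20)&(abs(Q[:,0])<25); X=Q[k]
print(k.sum(),np.round(X.min(0)),np.round(X.max(0)))
f=lambda p:np.hypot(X[:,0]-p[0]-p[2]*X[:,1],X[:,2]-p[1]-p[3]*X[:,1])-13
r=least_squares(f,[0,6,0,0],loss="soft_l1"); print(np.round(r.x,3),np.abs(r.fun).mean())
for lo in range(-25,25,10):
    m=(X[:,1]>=lo)&(X[:,1]<lo+10); print(lo,m.sum(),X[m].mean(0).round(1), X[m,2].min().round(1))
E
```

```text
[ 614.57703151 -276.89971355  230.06477912] [ 614.15334757 -278.11938142  230.        ]
175 [-11. -24.  -2.] [16. 24. 25.]
[ 0.366  6.457 -0.007 -0.053] 1.4746668932909068
-25 39 [  3.2 -20.3  16.2] 1.5
-15 36 [  6.3 -10.   15.6] 4.3
-5 34 [ 6.1 -0.2 14.7] 0.0
5 37 [ 5.3  9.3 14.8] 3.1
15 29 [ 7.6 19.1 13.4] -2.0
```

```bash
python3 - <<'E'
from h import *
import pickle
movel(lamp(11.8,-.5,90),max_speed=250)
g=movel(lamp(11.8,-.5,36),max_speed=60,guard=10); s=read_state(); print(g,s["eef_pos"],lamp(11.8,-.5,36),s["ft_force"],s["finger_gap"])
open_gripper(); s=read_state(); print(s["finger_gap"],s["gripper_force"],s["ft_force"],s["time"])
movel(lamp(11.8,-.5,215),max_speed=200); wait(.1)
t=read_state(); print(t["time"],t["eef_pos"])
movep(lamp(-135,0,225),down(LY)); clamp()
ims=[]
for n,u,v in(("scene",248,270),("top",540,248)):
    c=camera(n); pickle.dump(c,open(n+"3.pkl","wb")); im=c["image"]; u,v=int(u/1.5625),int(v/1.5625); r=36; ims.append(cv2.resize(im[v-r:v+r,u-r-12:u+r+12],(400,300),interpolation=cv2.INTER_CUBIC))
print(read_state()["time"],read_state()["finger_gap"],read_state()["eef_pos"])
cv2.imwrite("pics/p.png",np.hstack(ims))
E
```

```text
False [ 614.31913734 -278.70713265   36.37609424] [ 614.11165088 -278.65628121   36.        ] [ 0.5003518   0.0256412  -0.14534515] 48.3738710538967
85.20049340842169 0.0 [-0.55158768 -0.66520237 -0.42476126] 10.8333
11.975 [ 613.62113796 -278.5115191   213.65082992]
13.4833 -0.24365218438187833 [ 473.84371814 -322.0073871   225.03277428]
```

View pics/p.png

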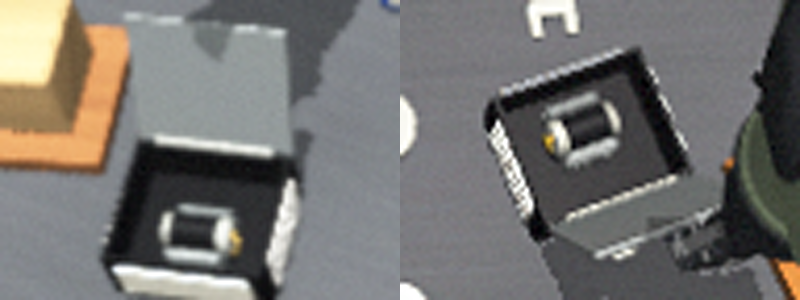

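The cell lies in the trough at (195,230) and (583,130) in the crops, but one yellow contact shows at the +y end. Checking its offset along y.

```bash
python3 - <<'E'
from h import *
import pickle
for n,u0,v0 in(("scene",248,270),("top",540,248)):
    c=pickle.load(open(n+"3.pkl","rb")); u,v=int(u0/1.5625),int(v0/1.5625)
    vv,uu=np.mgrid[v-36:v+36,u-48:u+48]; im=c["image"][v-36:v+36,u-48:u+48].reshape(-1,3); h=cv2.cvtColor(im[None],cv2.COLOR_BGR2HSV)[0]
    Q=(px2w(c,uu.ravel(),vv.ravel())-LC)@Rz(LY)
    k=(abs(Q[:,0]-12)<14)&(abs(Q[:,1])<40)&(Q[:,2]>37)&(Q[:,2]<56)
    X=Q[k]; print(n,k.sum(),"y",np.percentile(X[:,1],[2,50,98]).round(1),"zmax",np.percentile(X[:,2],90).round(1),"x",np.median(X[:,0]).round(1))
    b=k&(h[:,2]<70); print("black y",np.percentile(Q[b,1],[2,50,98]).round(1)); 
    for lo in(-30,-20,-10,0,10,20): m=(X[:,1]>=lo)&(X[:,1]<lo+10); print(lo,m.sum(),X[m,2].max().round(1) if m.any() else "")
    y=(h[:,0]>15)&(h[:,0]<35)&(h[:,1]>120)&(h[:,2]>100)&(abs(Q[:,1])<45)&(abs(Q[:,0]-12)<25); print("yellow",Q[y].round(0).tolist())
E
```

```text
scene 121 y [-21.8   3.5  25.4] zmax 49.1 x 16.1
black y [-16.3  -0.7  12.8]
-30 6 47.6
-20 25 52.3
-10 20 54.0
0 28 50.0
10 22 50.5
20 20 53.9
yellow [[6.0, 23.0, 22.0], [10.0, 25.0, 25.0], [2.0, 23.0, 9.0]]
top 124 y [-21.7   2.   24.9] zmax 49.6 x 9.8
black y [-16.4  -1.5  14.4]
-30 7 51.2
-20 25 51.9
-10 26 50.8
0 23 53.5
10 27 53.4
20 16 51.3
yellow [[15.0, 24.0, 22.0], [11.0, 25.0, 34.0], [10.0, 27.0, 29.0], [9.0, 25.0, 31.0], [11.0, 24.0, 12.0]]
```

Cell is seated: y within about 1.5 mm of centre, top at about 48 mm, level. Now the lid.

```bash
python3 - <<'E'
from h import *
import pickle
R=down(LY)
movel(lamp(-137,0,118),R,max_speed=200)
def go(x,z,sp=90,g=25):
    r=movel(lamp(x,0,z),R,max_speed=sp,guard=g); s=read_state(); print(r,round(x),round(z),np.round(Rz(LY).T@s["ft_force"],1),round(s["time"],2)); return r
ok=not go(-64.5,118)
for a,d in((1.2,68),(.9,72),(.6,76),(.35,80),(.15,80)):
    if not ok: break
    ok=not go(-52+d*np.cos(a)-6*np.sin(a)-11,54+d*np.sin(a)+6*np.cos(a))
if ok: go(17,57,40,12); print(read_state()["eef_pos"])
movel(lamp(17,0,110),max_speed=200)
movel(lamp(-137+30,0,190),max_speed=250)
for n in("scene","top"):
    c=camera(n); pickle.dump(c,open(n+"4.pkl","wb"))
c=pickle.load(open("scene4.pkl","rb")); u,v=158,172;r=42
cv2.imwrite("pics/l.png",cv2.resize(c["image"][v-r:v+r,u-56:u+56],(800,600),interpolation=cv2.INTER_CUBIC)); print(read_state()["time"])
E
```

```text
False -64 118 [ 0.  -0.8 -0.1] 15.12
False -44 120 [-0.5 -0.3  0.4] 15.5
False -23 114 [-0.5  0.3 -0.5] 15.89
False -4 102 [-1.7 -0.1  0.2] 16.29
False 10 87 [ 0.2 -0.5 -0.6] 16.67
False 15 72 [-0.2  0.3  1.2] 16.99
True 17 57 [-4.   1.7 14.3] 17.36
[ 619.11351164 -276.95826656   59.93291177]
18.6083
```

View pics/l.png

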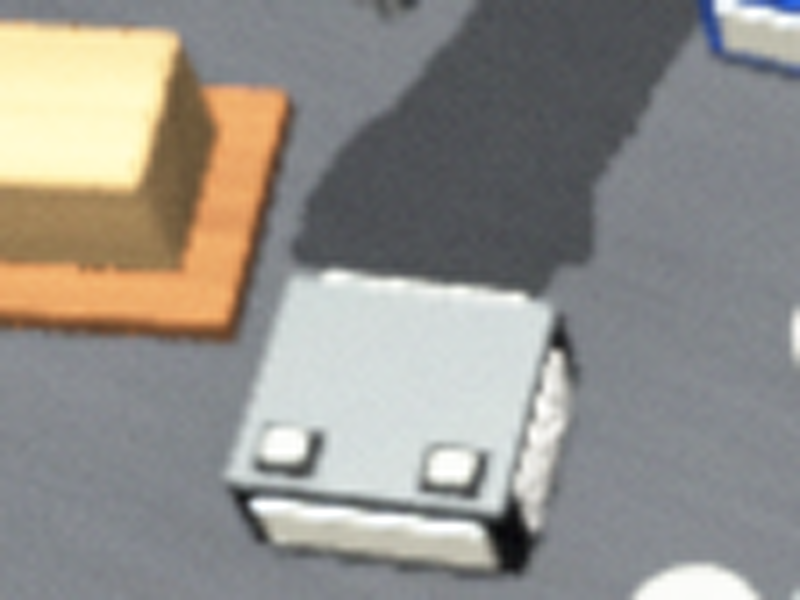

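The lid is flat shut, and both catches stand out at (285,442) and (452,465). Pressing each one.

```bash
python3 - <<'E'
from h import *
import pickle
c=pickle.load(open("scene4.pkl","rb"))
m=(px2w(c,[141.9,165.3],[191.9,195.1],70)-LC)@Rz(LY); print(m.round(1))
R=down(LY)
assert np.all(abs(m[:,0]-36)<6) and np.all(abs(abs(m[:,1])-36)<6)
movel(lamp(0,0,130),R,max_speed=250)
for y in(36,-36):
    movel(lamp(36,y,82),R,max_speed=200)
    g=movel(lamp(36,y,57),max_speed=30,guard=28); s=read_state(); print(g,((s["eef_pos"]-LC)@Rz(LY)).round(1),s["ft_force"].round(1) if hasattr(s["ft_force"],"round") else s["ft_force"],s["time"])
    movel(lamp(36,y,90),max_speed=200)
movel(lamp(-80,0,215),max_speed=250)
movep(lamp(-150,0,260),down(LY))
ims=[]
for n,u,v in(("scene",158,180),("scene",333,262),("scene",235,218),("top",345,160)):
    c=camera(n); pickle.dump(c,open(n+"5.pkl","wb")); r=36; ims.append(cv2.resize(c["image"][v-r:v+r,u-48:u+48],(400,300),interpolation=cv2.INTER_CUBIC))
    if (n,u)==("scene",158):
        vv,uu=np.mgrid[150:215,120:190]; P=(px2w(c,uu.ravel(),vv.ravel())-LC)@Rz(LY)
        for nm,x,y in(("L",36,36),("R",36,-36),("mid",36,0),("lid",0,0)):
            k=(abs(P[:,0]-x)<6)&(abs(P[:,1]-y)<8)&(P[:,2]>40); print(nm,k.sum(),np.median(P[k,2]).round(1))
cv2.imwrite("pics/z.png",np.vstack([np.hstack(ims[:2]),np.hstack(ims[2:])])); print(read_state()["time"])
E
```

```text
[[ 39.4 -33.3  70. ]
 [ 41.1  39.2  70. ]]
True [36.  35.6 61.5] [-6.6  0.7 18.4] 20.4417
True [ 36.2 -35.9  61.6] [-7.5  1.2 17.7] 21.95
L 20 61.2
R 18 62.9
mid 23 60.3
lid 20 60.5
23.725
```

View pics/z.png

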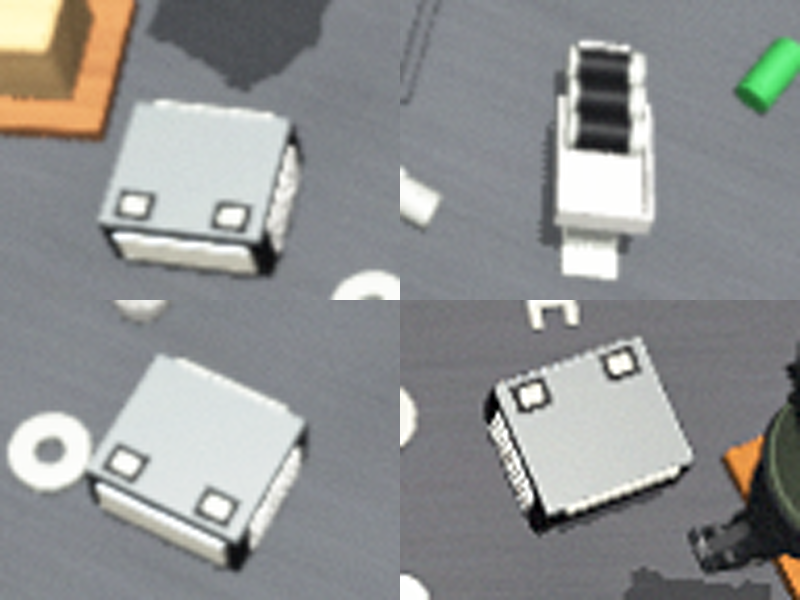

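Both catches stopped at about 61.5 mm with the expected force and look the same as the other lamp's. The rack's next cell is at the stop, and the other lamp and flange look undisturbed. Handing in.

```bash
python3 -c "
from h import *
print(finish_job())"
```

```text
the job is handed in; nothing more can be done
None
```

The job is handed in at about 24 s of the 64 s limit: cell_1 is in the lamp's cradle, the lid is shut, both catches are pressed home, and the next cell has rolled down to the rack's stop.

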